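# Reset the ratchet writing board to its second notch

## Robot

A 7-joint arm with a two-finger parallel gripper is mounted at the origin on the work surface. World frame = base frame: x ahead of the robot, y to its left, z up, the work surface at z = 0. Lengths are in mm, angles in rad, forces in N, time in s.
With the tool pointing down it reaches from about 400 to 875 mm from the base axis. Payload 4.4 kg.
Tool frame: the origin (TCP) lies on the centre line of the jaws, within the pads' length; the fingertips stand 11 mm ahead of it and the grasp point (between the pads) lies 8 mm behind it (ctrl.tips_ahead is the distance from the TCP to the fingertips, in mm); z points along the fingers, y is the line along which they close (so a half turn about z gives the same grasp; the last joint's range is limited). The gripper opens to 85 mm and grips with 20 to 120 N. Pads are 22 mm wide; open, the fingers measure 114 mm over their backs; the gripper's body (76 mm by 85 mm) begins 54 mm behind the grasp point. The pads swing forward as they close: fully open they stand 13 mm farther back than shut.
Start: joints at [-1.3, 0.628, 0.038, 1.517, -0.027, 0.996, -0.02], TCP at [214.781, 613.504, 217.413] pointing down, gripper open.
Joint ranges: [-3.06, 3.06], [-0.37, 2.12], [-1.25, 1.32], [0.18, 2.47], [-1.1, 4.24], [0.23, 1.98], [-2.94, 2.94]. Speed limits (rad/s): [2.57, 2.57, 3.14, 3.14, 3.14, 3.14, 3.14].

## Interface

Orientations are given as [roll, pitch, yaw] about the fixed x, y, z axes, in that order (R = Rz(yaw) Ry(pitch) Rx(roll)).
In Python, from cell import ctrl, eyes, job gives the robot as it stands. The module is installed in compiled form; this text tells all that it offers.
- The arm moves only by the tool carry_out, never from a script. Its argument "moves" is a list of rows, each an object of numbers: "tx", "ty", "tz": the shift along the tool's x, y, z as a fraction of full scale; "twist": the turn about the tool's z as a fraction of full scale; "fingers": the opening, from 0 (shut) to 1 (fully open). In form: [{"tx": .., "ty": .., "tz": .., "twist": .., "fingers": ..}, ...]. A call has 1 to 12 rows; each row shifts and turns the commanded pose from where the row before left it, along the tool's axes as they then stand; what a row does not reach is not made up. Full scale, the value 1, is 0.3 m for a shift and pi rad for a turn. A row lasts 1/8 s, in which the tool goes at most 62.5 mm and 10.7 degrees, less where a joint would pass 70% of its speed; a pose out of reach is approached as far as the arm can. A call with a number of a shift or a turn outside -1 to 1 is refused whole. A call with a gripper value outside its range is refused whole. The fingers move at their own pace and stop on an object; the grip force is fixed at half the most. Time passes only in rows, so rows that do not move let the fingers close. It gives the time, the measured TCP pose, the force, the opening and the grip force at its end, in the units of the state.
- ctrl.read_state(): the state, without advancing time (a new reading comes with each control period).
- eyes.get_image(name): name is "scene" or "top" or "wrist"; returns a dict with "color" (480x640x3 uint8, blue, green, red), "fovy" (degrees; the focal length in pixels is half the picture's height over the tangent of half this angle, whatever the lens; pixels are square), "cx", "cy" (the principal point, pixels), "world_from_camera" (4x4, takes a point from camera to world coordinates). Camera axes: x right, y up, looking along -z (the intrinsics and any distortion apply to the point x, -y, -z); pixel columns grow to the right and rows downward; lengths in mm; the calibration is good to about 2 mm. The wrist camera is an equidistant fisheye: a pixel r from the principal point sees the ray r / f radians off the axis. A picture is of the moment at which its call begins. There is no depth.
- job.finish_job(): hands the job in; it is judged then, once.
The state is a dict: "clock": time; "qpos": joint angles; "qd": joint speeds; "tau": joint torques, N m; "eef_pos": TCP position; "tool_rot": TCP orientation; "force": force on the tool from outside, world axes, zero at the start; "torque": the same for the moment, N m; "width": finger opening in mm; "gripper_force": force on a finger pad.
Only numpy, scipy, OpenCV 4.12 (cv2) and the standard library are available. Lean on these libraries where they do the work, as an engineer would, in place of code of your own. Each camera call takes 0.05 s, during which the arm holds its last target. There are 200 camera calls.

## Task

The tilting writing board is propped too steep: bring it down to its second notch. Take it by the red bar, lift it past the top so that the pawl is thrown back, lower it fully flat so that the pawl comes over again, then raise it to the second notch and rest it there on the pawl and let go. Never let the board drop or force it down against the pawl, and leave the other things on the shelf where they are.

Things in the scene. Friction and masses are not known exactly. Their poses are not given: they have to be found in the camera images.
- stand: grey steel stand of the writing board, fixed, placed and turned anew each time: base plate 340 x 240 x 10 mm, two hinge cheeks. Origin on the work surface under the middle of the hinge axis; its -x axis points from the hinge to the side where the red bar lies when the board is flat, y runs along the hinge, z up.
- hinge (a point): middle of the board's hinge axis, 130 mm above the stand's origin; axes as the stand's. The board (wood, 165 x 200 x 10 mm, about 0.7 to 0.9 kg with its fittings, hinge a little stiff) falls under its own weight unless the pawl or a hand holds it.
- board (a joint): board angle, rad: 0 = flat on two posts, grows as the red bar rises, stop at 1.25. Four notches counted from the bottom, nominally 0.30, 0.50, 0.70, 0.90; the pawl's bracket is clamped anywhere in a slot, shifting all four alike by up to 0.08 up or down. Rising, the pawl clicks in 0.03 to 0.05 above a notch's resting angle; then let the board down onto it.
- handle (a point): middle of the red bar: 10 mm thick, 92 mm free between its two arms, along the hinge direction, 212 mm from the hinge axis in the board's mid-plane, 37 mm clear of the board's edge. Round, so it turns between the fingers as the board tilts. Holding the board up at the bar takes about 2 to 4 N. Site axes are the board's: -x from the hinge to the bar.
- rack: quadrant behind the hinge that turns with the board: four steel notch pins 75 mm from the hinge, and a brass pin that throws the pawl back above the fourth notch, at a board angle of 1.23 at the latest. Origin on the hinge axis, axes as the board's. It bears about 8 N on the pawl at rest; a push down on the bar adds three times that push; over 80 N is too much.
- pawl (a joint): angle of the yellow pawl with its red weight, behind the hinge, rad: 0 = holding; up to 0.2 as it rides over a pin; past 0.40 it topples and rests thrown back at 0.60. Then nothing holds the board in lowering, until an arm on the quadrant pushes the pawl over again below a board angle of about 0.15, surely once flat. At the start it holds the board in the third or fourth notch.
- storage_box: bystander: smoky grey press-button plastic box, 126 x 176 x 86 mm, origin under its centre
- tape_dispenser: bystander: aluminium tape dispenser, 150 x 60 x 92 mm, origin under its centre
- stapler: bystander: red stapler beside the stand, 145 x 36 x 55 mm, origin under its centre
- clip_jar: bystander: glass jar of steel paper clips, 62 mm across, 78 mm high, origin under its centre
- paperweight: bystander: green glass paperweight beside the stand, 72 mm across, 47 mm high, origin under its centre
- pen_cup: bystander: dark steel pen cup, 72 mm across, 150 mm high with its pens, origin under its centre
- staple_carton: bystander: cardboard box of staples with a blue band, 60 x 110 x 36 mm, origin under its centre

How it is judged:
By the outcome, as a careful person would: the job done as asked, in the order asked, and still so for the second after the job is handed in, with the robot touching nothing.
It also fails if it takes over 64 s, if anything falls off the work surface, if the arm or the gripper's body presses on something with over 40 N, if the wrist force passes 120 N, or if a joint passes its speed limit or range.

## Working session

There is one attempt and no reset: what is moved stays moved. The work goes in short steps, Python scripts to look and compute and a tool call to move; the robot and the scene stay as the last step left them, time stands still between calls to the robot, and variables do not carry over. Pictures are saved under pics/ and viewed, at most 10 in all, crops included, and the job is handed in when it is done.

Besides the shell and the picture viewer there is one more tool, called after "Call:" by a JSON object that holds its "op" and its "data", one argument or row to a line. carry_out: Moves the arm, as the interface text tells. Its arguments: {"type":"object","properties":{"moves":{"type":"array","items":{"type":"object","properties":{"tx":{"type":"number","minimum":-1,"maximum":1},"ty":{"type":"number","minimum":-1,"maximum":1},"tz":{"type":"number","minimum":-1,"maximum":1},"twist":{"type":"number","minimum":-1,"maximum":1},"fingers":{"type":"number"}}}}},"required":["moves"]}

```bash
mkdir -p pics; cat > h.py <<'E'
import numpy as np, cv2
from cell import ctrl, eyes, job
def grab(n,f):
    im=eyes.get_image(n); cv2.imwrite(f'pics/{f}.png',im['color']); np.save(f'pics/{f}.npy',{k:im[k] for k in im if k!='color'},allow_pickle=True); return im
def cal(f): return np.load(f'pics/{f}.npy',allow_pickle=True).item()
def ray(c,u,v,fish=False):
    f=240/np.tan(np.radians(c['fovy'])/2); x,y=u-c['cx'],v-c['cy']
    if fish:
        r=np.hypot(x,y)+1e-9; t=r/f; d=np.array([np.sin(t)*x/r,-np.sin(t)*y/r,-np.cos(t)])
    else: d=np.array([x/f,-y/f,-1]); d/=np.linalg.norm(d)
    T=np.array(c['world_from_camera']); return T[:3,3],T[:3,:3]@d
def tri(rs):
    A=sum(np.eye(3)-np.outer(d,d) for o,d in rs); b=sum((np.eye(3)-np.outer(d,d))@o for o,d in rs)
    p=np.linalg.solve(A,b); return p,[np.linalg.norm((np.eye(3)-np.outer(d,d))@(p-o)) for o,d in rs]
def plane(r,z): o,d=r; return o+d*(z-o[2])/d[2]
def proj(c,p,fish=False):
    T=np.linalg.inv(np.array(c['world_from_camera'])); q=T[:3,:3]@p+T[:3,3]; f=240/np.tan(np.radians(c['fovy'])/2)
    return c['cx']+f*q[0]/-q[2], c['cy']-f*q[1]/-q[2]
E
python3 - <<'E'
from h import *
for n in ('scene','top'):
    i=grab(n,n+'0'); print(n,i['fovy'],i['cx'],i['cy'],np.round(i['world_from_camera'],3).tolist(),[k for k in i])
print(ctrl.read_state())
E
```

```text
scene 52.7538306100933 317.60395437156706 243.1492137782266 [[-0.424, -0.677, 0.602, 1294.011], [0.906, -0.318, 0.28, 340.603], [0.002, 0.663, 0.748, 989.856], [0.0, 0.0, 0.0, 1.0]] ['color', 'fovy', 'cx', 'cy', 'world_from_camera']
top 47.99252616555394 317.69385860056155 232.36686730872154 [[-0.017, 0.98, -0.2, 342.832], [-1.0, -0.018, -0.002, 4.267], [-0.005, 0.2, 0.98, 1246.705], [0.0, 0.0, 0.0, 1.0]] ['color', 'fovy', 'cx', 'cy', 'world_from_camera']
{'clock': 0.1, 'qpos': array([-1.29978091,  0.62924871,  0.03842362,  1.51825388, -0.02698895,
        0.99630946, -0.02000252]), 'qd': array([-2.49935135e-04, -3.45445057e-03, -2.54427756e-04, -1.04177799e-03,
       -3.62585054e-04, -5.80851222e-05, -7.81144633e-04]), 'tau': array([ 3.56911718e-03, -5.64532435e+01,  1.23030737e+00, -1.93973744e+01,
        1.12008193e-02,  5.50221739e-03,  3.31262152e-05]), 'eef_pos': array([214.58498071, 612.94425016, 216.58839234]), 'tool_rot': array([-3.13989059e+00,  1.35062075e-05,  2.80479816e+00]), 'force': array([-0.37623222, -1.04397151, -0.12352131]), 'torque': array([ 0.01540741,  0.00477474, -0.01826196]), 'gripper_force': 0.0, 'width': 85.23212846273012}
```

View pics/scene0.png

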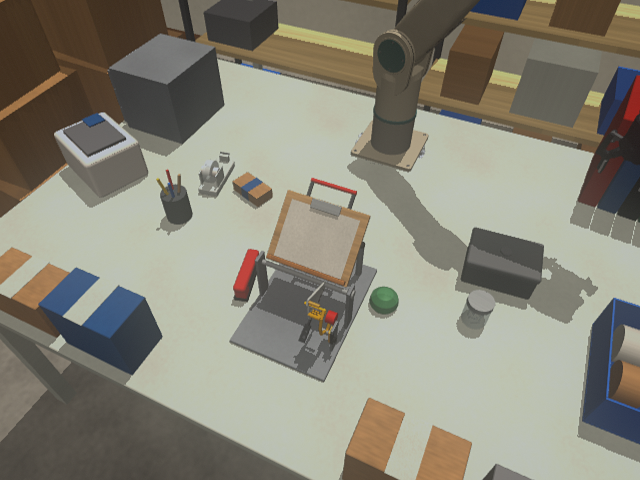

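View pics/top0.png

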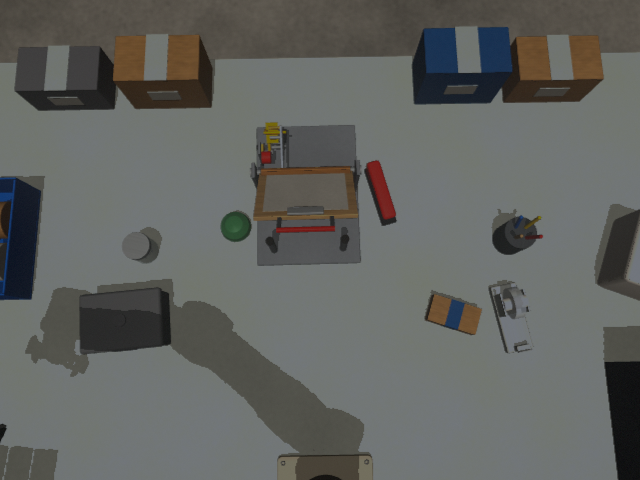

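```bash
python3 - <<'E'
from h import *
def bar(f,x0,x1,y0,y1):
    im=cv2.imread(f'pics/{f}.png').astype(int); m=((im[:,:,2]>110)&(im[:,:,1]<60)&(im[:,:,0]<70)).astype(np.uint8)
    m[:y0]=0;m[y1:]=0;m[:,:x0]=0;m[:,x1:]=0
    ys,xs=np.nonzero(m); 
    a=xs<xs.min()+2; b=xs>xs.max()-2
    print(f,len(xs)); return (xs.min()-.5,ys[a].mean()),(xs.max()+.5,ys[b].mean()),(xs.mean(),ys.mean())
T=bar('top0',265,345,222,240); S=bar('scene0',303,362,172,202); print(T,S)
ct,cs=cal('top0'),cal('scene0')
# image right in both? top right=-y ; scene right=+y
for i,j in ((0,1),(1,0)):
    print(tri([ray(ct,*T[i]),ray(cs,*S[j])]))
print('mid',tri([ray(ct,*T[2]),ray(cs,*S[2])]))
for u,v in ((257,126),(356,125),(361,264),(258,265)): print('plate',np.round(plane(ray(ct,u,v),10),1))
for f,(x,y,w,h,k) in {'top0':(235,110,150,170,3.5),'scene0':(220,170,180,215,2.7)}.items():
    c=cv2.resize(cv2.imread(f'pics/{f}.png')[y:y+h,x:x+w],None,fx=k,fy=k,interpolation=cv2.INTER_CUBIC); cv2.imwrite(f'pics/{f}c.png',c)
E
```

```text
top0 203
scene0 1
((np.float64(276.5), np.float64(229.5)), (np.float64(333.5), np.float64(228.0)), (np.float64(304.8768472906404), np.float64(228.935960591133))) ((np.float64(355.5), np.float64(192.0)), (np.float64(356.5), np.float64(192.0)), (np.float64(356.0), np.float64(192.0)))
(array([547.40035878,  84.2736152 , 273.21249452]), [np.float64(2.337278848081013), np.float64(2.337278848081017)])
(array([538.60750271,  26.68994441, 256.17552675]), [np.float64(52.09083534377664), np.float64(52.09083534377656)])
mid (array([542.54003814,  55.60134631, 262.32692033]), [np.float64(26.846750767195562), np.float64(26.84675076719555)])
plate [862.7 150.2  10. ]
plate [860.6 -91.3  10. ]
plate [518.6 -92.2  10. ]
plate [520.5 146.1  10. ]
```

View pics/top0c.png

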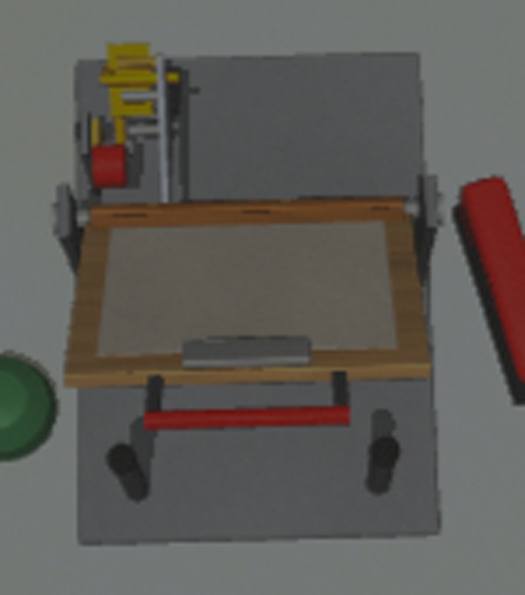

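View pics/scene0c.png

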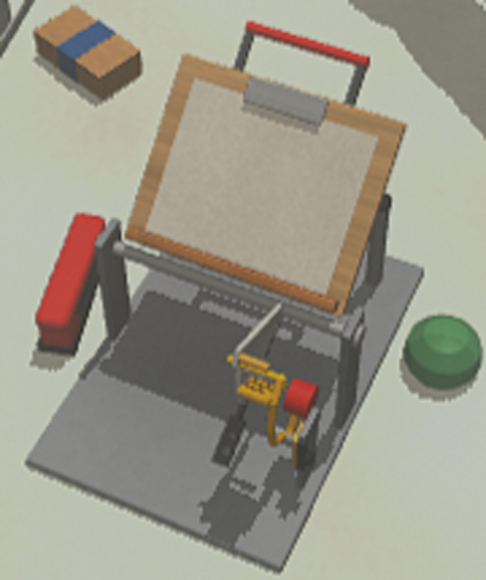

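```bash
python3 - <<'E'
from h import *
ct,cs=cal('top0'),cal('scene0')
P={}
for n,t,s in (('barL',(276.4,229.7),(356.5,192.3)),('barR',(334.6,228.1),(311.7,180.2)),('hinL',(258.4,171.4),(349.6,291.1)),('hinR',(352.7,168.9),(264.4,261.5))):
    P[n],e=tri([ray(ct,*t),ray(cs,*s)]); print(n,np.round(P[n],1),np.round(e,1))
b=(P['barL']+P['barR'])/2; h=(P['hinL']+P['hinR'])/2; print(b,h,b-h,np.linalg.norm(b-h))
for n in('bar','hin'):
    d=P[n+'L']-P[n+'R']; print(n,np.degrees(np.arctan2(d[1],d[0])),np.linalg.norm(d))
print(np.arctan2(b[2]-h[2],np.hypot(*(b-h)[:2])))
E
```

```text
barL [547.3  84.4 272.3] [2.2 2.2]
barR [549.  -23.3 268.6] [2.2 2.2]
hinL [704.5 137.4 134.1] [5.7 5.7]
hinR [707.7 -69.2 131.8] [2.7 2.7]
[548.13031026  30.57369644 270.45505656] [706.09157448  34.11067467 132.93041047] [-157.96126423   -3.53697823  137.52464609] 209.46908958577382
bar 90.91876693556343 107.76176123920479
hin 90.8968458451204 206.59348366245212
0.7162212603570165
```

Call:
{"op": "carry_out", "data": {
  "moves": [
    {"tz": -0.05, "twist": 0.0485, "fingers": 0.6},
    {"tz": -0.05, "twist": 0.0485, "fingers": 0.6},
    {"tz": -0.05, "twist": 0.0485, "fingers": 0.6},
    {"tz": -0.05, "twist": 0.0485, "fingers": 0.6},
    {"tz": -0.05, "twist": 0.0485, "fingers": 0.6},
    {"tz": -0.05, "twist": 0.0485, "fingers": 0.6},
    {"tz": -0.05, "twist": 0.0485, "fingers": 0.6},
    {"tz": -0.05, "twist": 0.0485, "fingers": 0.6},
    {"fingers": 0.6}
  ]
}}

```text
validation failed for argument at $.mo...
```

Call:
{"op": "carry_out", "data": {
  "moves": [
    {"tx": 0, "ty": 0, "tz": -0.05, "twist": 0.0485, "fingers": 0.6},
    {"tx": 0, "ty": 0, "tz": -0.05, "twist": 0.0485, "fingers": 0.6},
    {"tx": 0, "ty": 0, "tz": -0.05, "twist": 0.0485, "fingers": 0.6},
    {"tx": 0, "ty": 0, "tz": -0.05, "twist": 0.0485, "fingers": 0.6},
    {"tx": 0, "ty": 0, "tz": -0.05, "twist": 0.0485, "fingers": 0.6},
    {"tx": 0, "ty": 0, "tz": -0.05, "twist": 0.0485, "fingers": 0.6},
    {"tx": 0, "ty": 0, "tz": -0.05, "twist": 0.0485, "fingers": 0.6},
    {"tx": 0, "ty": 0, "tz": -0.05, "twist": 0.0485, "fingers": 0.6},
    {"tx": 0, "ty": 0, "tz": 0, "twist": 0, "fingers": 0.6}
  ]
}}

```text
clock: 1.23
eef_pos: [214.9, 613.9, 338.0]
tool_rot: [3.141, -0.001, 1.588]
force: [-0.1, 0.5, -0.3]
width: 51.4
gripper_force: 0.0
```

Call:
{"op": "carry_out", "data": {
  "moves": [
    {"tx": -0.08, "ty": 0.04, "tz": 0, "twist": 0, "fingers": 0.6},
    {"tx": -0.14, "ty": 0.08, "tz": 0, "twist": 0, "fingers": 0.6},
    {"tx": -0.14, "ty": 0.08, "tz": 0, "twist": 0, "fingers": 0.6},
    {"tx": -0.14, "ty": 0.08, "tz": 0, "twist": 0, "fingers": 0.6},
    {"tx": -0.14, "ty": 0.08, "tz": 0, "twist": 0, "fingers": 0.6},
    {"tx": -0.14, "ty": 0.08, "tz": 0, "twist": 0, "fingers": 0.6},
    {"tx": -0.14, "ty": 0.08, "tz": 0, "twist": 0, "fingers": 0.6},
    {"tx": -0.14, "ty": 0.08, "tz": 0, "twist": 0, "fingers": 0.6},
    {"tx": -0.14, "ty": 0.08, "tz": 0, "twist": 0, "fingers": 0.6},
    {"tx": -0.14, "ty": 0.08, "tz": 0, "twist": 0, "fingers": 0.6},
    {"tx": -0.14, "ty": 0.08, "tz": 0, "twist": 0, "fingers": 0.6},
    {"tx": -0.14, "ty": 0.08, "tz": 0, "twist": 0, "fingers": 0.6}
  ]
}}

```text
clock: 2.72
eef_pos: [498.1, 130.3, 336.6]
tool_rot: [-3.14, 0.0, 1.59]
force: [1.3, 1.0, -0.8]
width: 50.9
gripper_force: 0.0
```

Call:
{"op": "carry_out", "data": {
  "moves": [
    {"tx": -0.12, "ty": 0.06, "tz": 0, "twist": 0, "fingers": 0.6},
    {"tx": -0.12, "ty": 0.06, "tz": 0, "twist": 0, "fingers": 0.6},
    {"tx": -0.09, "ty": 0.04, "tz": 0, "twist": 0, "fingers": 0.6},
    {"tx": 0, "ty": 0, "tz": 0, "twist": 0, "fingers": 0.6},
    {"tx": 0, "ty": 0, "tz": 0, "twist": 0, "fingers": 0.6}
  ]
}}

```text
clock: 3.35
eef_pos: [546.9, 34.3, 336.6]
tool_rot: [-3.14, -0.001, 1.588]
force: [0.2, 0.5, -0.5]
width: 51.2
gripper_force: 0.0
```

```bash
python3 - <<'E'
from h import *
i=grab('wrist','w1'); print(i['fovy'],i['cx'],i['cy'],np.round(i['world_from_camera'],3).tolist()); s=ctrl.read_state(); print(s['eef_pos'],s['tool_rot'],s['force'],s['qpos'])
E
```

```text
65.70646984690485 313.53508376590884 238.47479640960665 [[1.0, -0.017, -0.003, 545.1], [0.017, 0.948, 0.317, 116.065], [-0.003, -0.317, 0.949, 493.875], [0.0, 0.0, 0.0, 1.0]]
[546.9166862   34.77515477 336.761992  ] [-3.14013507e+00 -7.90073089e-04  1.58866472e+00] [-1.17691486 -0.11179096 -0.03250504] [-0.48427563  0.40472952  0.54844013  1.64150258 -0.22656106  1.16070107
  0.13726264]
```

View pics/w1.png

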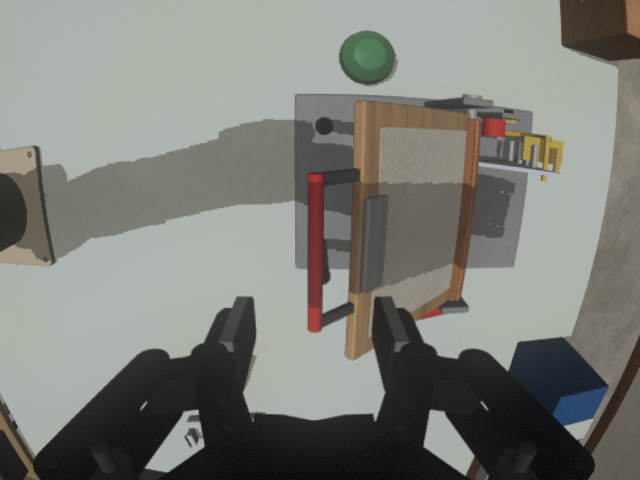

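```bash
python3 - <<'E'
from h import *
c=cal('w1')
for z in (266,270):
  for u,v in ((316,177),(315,329)): print(z,np.round(plane(ray(c,u,v,True),z),1))
ct,cs=cal('top0'),cal('scene0')
P={}
for n,t,s,w in (('barL',(276.4,229.7),(356.5,192.3),(316,175)),('barR',(334.6,228.1),(311.7,180.2),(315,331))):
    P[n],e=tri([ray(ct,*t),ray(cs,*s),ray(c,*w,True)]); print(n,np.round(P[n],1),np.round(e,1))
E
```

```text
266 [546.6  80.  266. ]
266 [548.  -28.6 266. ]
270 [546.6  80.7 270. ]
270 [547.9 -26.1 270. ]
barL [546.9  83.7 272.4] [1.7 2.8 1.5]
barR [548.7 -24.3 270.5] [1.2 3.7 2.8]
```

Call:
{"op": "carry_out", "data": {
  "moves": [
    {"tx": -0.015, "ty": 0, "tz": 0.05, "twist": 0, "fingers": 0.6},
    {"tx": 0, "ty": 0, "tz": 0.05, "twist": 0, "fingers": 0.6},
    {"tx": 0, "ty": 0, "tz": 0.05, "twist": 0, "fingers": 0.6},
    {"tx": 0, "ty": 0, "tz": 0.05, "twist": 0, "fingers": 0.6},
    {"tx": 0, "ty": 0, "tz": 0.05, "twist": 0, "fingers": 0.6},
    {"tx": 0, "ty": 0, "tz": 0, "twist": 0, "fingers": 0.5},
    {"tx": 0, "ty": 0, "tz": 0, "twist": 0, "fingers": 0.35},
    {"tx": 0, "ty": 0, "tz": 0, "twist": 0, "fingers": 0.25}
  ]
}}

```text
clock: 4.4
eef_pos: [548.1, 28.9, 263.0]
tool_rot: [3.14, -0.0, 1.586]
force: [0.4, 0.1, 0.4]
width: 21.3
gripper_force: 0.0
```

Call:
{"op": "carry_out", "data": {
  "moves": [
    {"tx": 0, "ty": 0, "tz": 0, "twist": 0, "fingers": 0.15},
    {"tx": 0, "ty": 0, "tz": 0, "twist": 0, "fingers": 0.08},
    {"tx": 0, "ty": 0, "tz": 0, "twist": 0, "fingers": 0},
    {"tx": 0, "ty": 0, "tz": 0, "twist": 0, "fingers": 0},
    {"tx": 0, "ty": 0, "tz": 0, "twist": 0, "fingers": 0}
  ]
}}

```text
clock: 5.03
eef_pos: [547.6, 29.0, 262.4]
tool_rot: [-3.141, -0.0, 1.586]
force: [0.0, -0.4, 0.5]
width: 0.1
gripper_force: 0.0
```

```bash
python3 - <<'E'
from h import *
i=grab('wrist','w2'); j=grab('scene','s2'); t=grab('top','t2')
s=j['color'][150:330,220:400]; s=cv2.resize(s,None,fx=2.2,fy=2.2,interpolation=cv2.INTER_CUBIC)
w=i['color'][100:480,170:550][:396]; w=cv2.copyMakeBorder(w,0,396-w.shape[0],0,0,cv2.BORDER_CONSTANT)
cv2.imwrite('pics/c2.png',np.hstack([s,w])); print(ctrl.read_state()['width'])
E
```

```text
0.20719337765109544
```

View pics/c2.png

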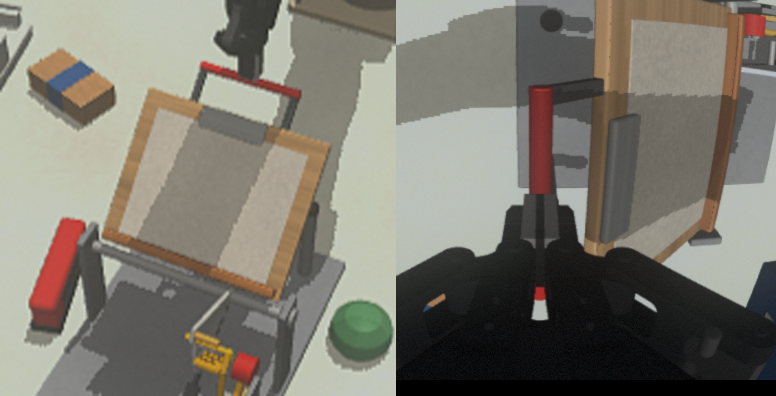

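```bash
python3 - <<'E'
from h import *
print(ctrl.tips_ahead); p=ctrl.read_state()['eef_pos']; print(p)
for f in('s2','t2'):
    c=cal(f)
    for z in (275,270,262,251,240): print(f,z,np.round(proj(c,np.array([547.5,29,z])),1))
t=cv2.imread('pics/t2.png')[190:270,250:360]; s=cv2.imread('pics/s2.png')[140:215,285:385]
cv2.imwrite('pics/c3.png',np.hstack([cv2.resize(t,(396,288),interpolation=cv2.INTER_CUBIC),cv2.resize(s,(384,288),interpolation=cv2.INTER_CUBIC)]))
E
```

```text
11.0
[547.57854999  28.95574876 262.34442429]
s2 275 [332.3 184.1]
s2 270 [332.2 185.8]
s2 262 [332.1 188.5]
s2 251 [332.  192.2]
s2 240 [331.9 195.8]
t2 275 [305.2 229.1]
t2 270 [305.3 229.7]
t2 262 [305.4 230.6]
t2 251 [305.6 231.8]
t2 240 [305.7 232.9]
```

View pics/c3.png

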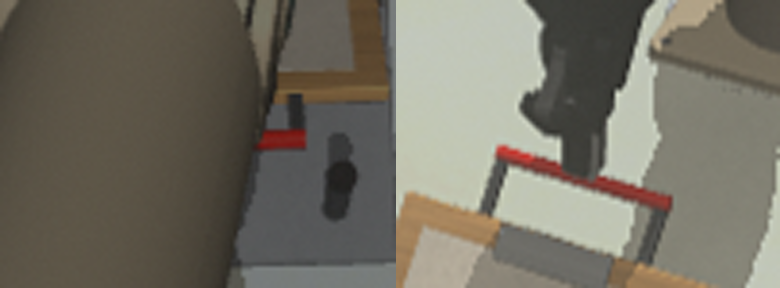

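```bash
python3 - <<'E'
from h import *
for f,u,v,y0 in (('w1',235,298,34.8),('w1',388,298,34.8),('w2',314,295,29)):
    o,d=ray(cal(f),u,v,True)
    for y in (y0-11,y0,y0+11):
        print(f,y-y0,np.round(o+d*(y-o[1])/d[1],1))
w=cal('w2'); print(np.round(w['world_from_camera'],3).tolist())
# bar line in w2 : (540-396+170, 88+100) left end
for u,v in ((314,188),(314,393)):
    for z in (240,250,260,270): print(u,v,z,np.round(plane(ray(w,u,v,True),z),1))
E
```

```text
w1 -11.0 [504.2  23.8 320.2]
w1 0.0 [509.1  34.8 340.9]
w1 11.0 [514.   45.8 361.6]
w1 -11.0 [586.5  23.8 317.2]
w1 0.0 [581.6  34.8 338.3]
w1 11.0 [576.7  45.8 359.3]
w2 -11 [547.2  18.  239.2]
w2 0 [547.   29.  260.6]
w2 11 [546.8  40.  282. ]
[[1.0, -0.014, -0.004, 545.734], [0.015, 0.948, 0.317, 110.775], [-0.001, -0.317, 0.948, 419.599], [0.0, 0.0, 0.0, 1.0]]
314 188 240 [546.3  76.8 240. ]
314 188 250 [546.2  78.7 250. ]
314 188 260 [546.2  80.5 260. ]
314 188 270 [546.2  82.4 270. ]
314 393 240 [548.3 -52.8 240. ]
314 393 250 [548.1 -43.7 250. ]
314 393 260 [548.  -34.6 260. ]
314 393 270 [547.8 -25.5 270. ]
```

Call:
{"op": "carry_out", "data": {
  "moves": [
    {"tx": 0, "ty": 0, "tz": -0.03, "twist": 0, "fingers": 0.2},
    {"tx": 0, "ty": 0, "tz": 0, "twist": 0, "fingers": 0.4},
    {"tx": 0, "ty": 0, "tz": 0, "twist": 0, "fingers": 0.5},
    {"tx": 0, "ty": 0, "tz": 0, "twist": 0, "fingers": 0.5},
    {"tx": 0, "ty": 0, "tz": 0.04, "twist": 0, "fingers": 0.5},
    {"tx": 0, "ty": 0, "tz": 0.04, "twist": 0, "fingers": 0.5},
    {"tx": 0, "ty": 0, "tz": 0.04, "twist": 0, "fingers": 0.5},
    {"tx": 0, "ty": 0, "tz": 0, "twist": 0, "fingers": 0.3},
    {"tx": 0, "ty": 0, "tz": 0, "twist": 0, "fingers": 0.15},
    {"tx": 0, "ty": 0, "tz": 0, "twist": 0, "fingers": 0},
    {"tx": 0, "ty": 0, "tz": 0, "twist": 0, "fingers": 0}
  ]
}}

```text
clock: 6.55
eef_pos: [547.9, 28.8, 235.7]
tool_rot: [3.141, -0.0, 1.586]
force: [-0.2, 1.2, -0.4]
width: 8.0
gripper_force: 58.4
```

Call:
{"op": "carry_out", "data": {
  "moves": [
    {"tx": 0, "ty": 0, "tz": 0, "twist": 0, "fingers": 0.3},
    {"tx": 0, "ty": 0, "tz": 0, "twist": 0, "fingers": 0.4},
    {"tx": 0, "ty": 0, "tz": 0.03, "twist": 0, "fingers": 0.4},
    {"tx": 0, "ty": 0, "tz": 0.01, "twist": 0, "fingers": 0.3},
    {"tx": 0, "ty": 0, "tz": 0, "twist": 0, "fingers": 0.15},
    {"tx": 0, "ty": 0, "tz": 0, "twist": 0, "fingers": 0},
    {"tx": 0, "ty": 0, "tz": 0, "twist": 0, "fingers": 0},
    {"tx": 0, "ty": 0, "tz": 0, "twist": 0, "fingers": 0}
  ]
}}

```text
clock: 7.55
eef_pos: [547.9, 28.9, 223.3]
tool_rot: [3.141, 0.0, 1.586]
force: [2.3, -0.8, -3.6]
width: 8.2
gripper_force: 58.2
```

```bash
python3 - <<'E'
from h import *
i=grab('wrist','w3'); j=grab('scene','s3')
s=j['color'][140:240,275:395]; s=cv2.resize(s,(456,380),interpolation=cv2.INTER_CUBIC)
cv2.imwrite('pics/c4.png',np.hstack([s,i['color'][200:400,230:400].repeat(2,0).repeat(2,1)[:380]])); st=ctrl.read_state(); print(st['width'],st['force'],st['eef_pos'])
E
```

```text
8.34514732611558 [ 2.71397735 -0.39873817 -3.61004291] [547.89463117  28.90650469 223.3609741 ]
```

View pics/c4.png

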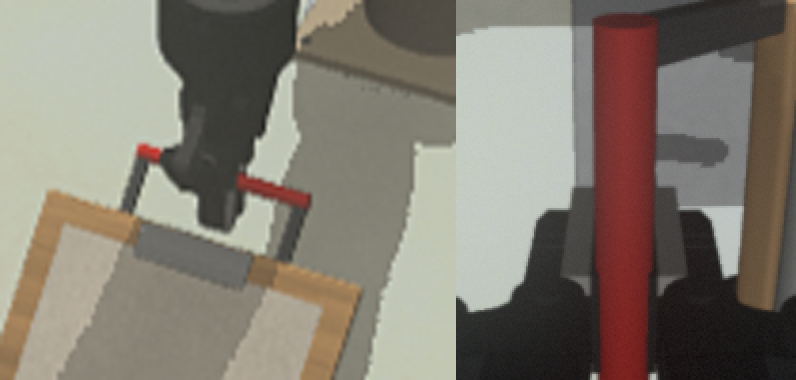

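Call:
{"op": "carry_out", "data": {
  "moves": [
    {"tx": 0, "ty": 0, "tz": 0, "twist": 0, "fingers": 0.3},
    {"tx": 0, "ty": 0, "tz": 0, "twist": 0, "fingers": 0.3},
    {"tx": 0, "ty": 0, "tz": -0.03, "twist": 0, "fingers": 0.3},
    {"tx": 0, "ty": 0, "tz": 0, "twist": 0, "fingers": 0.15},
    {"tx": 0, "ty": 0, "tz": 0, "twist": 0, "fingers": 0},
    {"tx": 0, "ty": 0, "tz": 0, "twist": 0, "fingers": 0},
    {"tx": 0, "ty": 0, "tz": 0, "twist": 0, "fingers": 0},
    {"tx": 0, "ty": 0.024, "tz": -0.026, "twist": 0, "fingers": 0},
    {"tx": 0, "ty": 0.025, "tz": -0.025, "twist": 0, "fingers": 0},
    {"tx": 0, "ty": 0.026, "tz": -0.023, "twist": 0, "fingers": 0}
  ]
}}

```text
clock: 8.9
eef_pos: [569.1, 29.1, 254.6]
tool_rot: [-3.138, 0.0, 1.586]
force: [-5.1, 0.5, 0.7]
width: 7.8
gripper_force: 58.4
```

Call:
{"op": "carry_out", "data": {
  "moves": [
    {"tx": 0, "ty": 0.028, "tz": -0.022, "twist": 0, "fingers": 0},
    {"tx": 0, "ty": 0.029, "tz": -0.021, "twist": 0, "fingers": 0},
    {"tx": 0, "ty": 0.029, "tz": -0.019, "twist": 0, "fingers": 0},
    {"tx": 0, "ty": 0.031, "tz": -0.018, "twist": 0, "fingers": 0},
    {"tx": 0, "ty": 0.031, "tz": -0.016, "twist": 0, "fingers": 0},
    {"tx": 0, "ty": 0.032, "tz": -0.015, "twist": 0, "fingers": 0}
  ]
}}

```text
clock: 9.65
eef_pos: [624.0, 29.7, 289.5]
tool_rot: [-3.141, -0.0, 1.586]
force: [-5.4, -0.9, 5.2]
width: 7.8
gripper_force: 58.4
```

```bash
python3 - <<'E'
from h import *
s=ctrl.read_state(); print(s['eef_pos'],s['force'],s['width'])
E
```

```text
[623.95698842  29.73542569 289.54430295] [-5.43277729 -0.85748423  5.17492878] 7.843318337983559
```

Call:
{"op": "carry_out", "data": {
  "moves": [
    {"tx": 0, "ty": 0.018, "tz": -0.009, "twist": 0, "fingers": 0},
    {"tx": 0, "ty": 0.018, "tz": -0.008, "twist": 0, "fingers": 0},
    {"tx": 0, "ty": 0.018, "tz": -0.008, "twist": 0, "fingers": 0},
    {"tx": 0, "ty": 0, "tz": 0, "twist": 0, "fingers": 0}
  ]
}}

```text
clock: 10.15
eef_pos: [639.2, 29.9, 295.7]
tool_rot: [-3.138, 0.0, 1.585]
force: [-7.4, -1.1, 5.5]
width: 8.2
gripper_force: 59.5
```

```bash
cat > pw.py <<'E'
from h import *
import sys
def pawl(im):
    im=im.astype(int)[270:370,290:350]; r=(im[:,:,2]>110)&(im[:,:,1]<70)&(im[:,:,0]<70); y=(im[:,:,2]>130)&(im[:,:,1]>90)&(im[:,:,0]<70)
    f=lambda m:(np.round(np.array(np.nonzero(m)).mean(1)[::-1]+[290,270],1).tolist(),int(m.sum()))
    return f(r),f(y)
if __name__=='__main__':
    print('start',pawl(cv2.imread('pics/scene0.png')))
    print('now',pawl(grab('scene',sys.argv[1])['color'])); s=ctrl.read_state(); p=s['eef_pos']
    print(np.round(p,1),np.round(s['force'],1),'chord/theta:',end='')
    d=p-np.array([547.9,28.9,232.3]); L=np.hypot(d[0],d[2]); D=2*np.arcsin(L/424)
    print(np.pi/2-np.arctan2(d[2],d[0])+D/2, 'by x',np.arccos(np.clip((706.9-p[0])/212,-1,1)),'by z',np.arcsin(np.clip((p[2]+37.7-130)/212,-1,1)))
E
python3 pw.py s4
```

```text
start (([330.5, 315.9], 100), ([320.8, 298.9], 307))
now (([327.2, 321.0], 103), ([311.9, 325.2], 377))
[639.2  29.9 295.7] [-7.1 -1.1  4.9] chord/theta:1.2292310325277565 by x 1.2459836338273436 by z 1.2854601466774804
```

```bash
python3 - <<'E'
import cv2,numpy as np
a=[cv2.resize(cv2.imread(f'pics/{f}.png')[265:375,275:375],(400,440),interpolation=cv2.INTER_CUBIC) for f in('scene0','s4')]
cv2.imwrite('pics/c5.png',np.hstack(a))
E
```

```text
(no output)
```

View pics/c5.png

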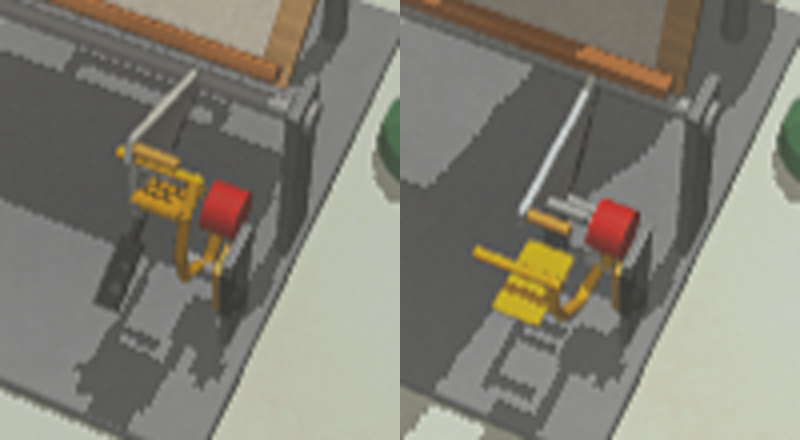

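Call:
{"op": "carry_out", "data": {
  "moves": [
    {"tx": 0, "ty": -0.033, "tz": 0.009, "twist": 0, "fingers": 0},
    {"tx": 0, "ty": -0.0325, "tz": 0.014, "twist": 0, "fingers": 0},
    {"tx": 0, "ty": -0.0315, "tz": 0.016, "twist": 0, "fingers": 0},
    {"tx": 0, "ty": 0, "tz": 0, "twist": 0, "fingers": 0}
  ]
}}

```text
clock: 10.7
eef_pos: [610.4, 29.6, 283.6]
tool_rot: [-3.141, 0.0, 1.586]
force: [-1.2, -2.4, 4.1]
width: 8.0
gripper_force: 59.7
```

```bash
python3 pw.py s5
```

```text
start (([330.5, 315.9], 100), ([320.8, 298.9], 307))
now (([327.1, 320.9], 104), ([312.2, 324.1], 385))
[610.8  29.6 283.8] [-2.3 -2.4  3.8] chord/theta:1.0775007040851936 by x 1.1003759175785075 by z 1.1277190119613236
```

```bash
cat > tab.py <<'E'
import numpy as np,sys
a,b,n=float(sys.argv[1]),float(sys.argv[2]),int(sys.argv[3])
t=np.linspace(a,b,n+1); x=-212*np.cos(t); z=212*np.sin(t)
print(np.round(np.c_[np.diff(x)/300,-np.diff(z)/300],4).tolist())
E
python3 tab.py 1.09 .37 12; python3 tab.py .37 0.0 10
```

```text
[[-0.037, 0.0207], [-0.0357, 0.0229], [-0.0342, 0.025], [-0.0327, 0.027], [-0.031, 0.0289], [-0.0292, 0.0307], [-0.0273, 0.0324], [-0.0253, 0.034], [-0.0232, 0.0355], [-0.0211, 0.0368], [-0.0188, 0.038], [-0.0165, 0.039]]
[[-0.009, 0.0245], [-0.0081, 0.0249], [-0.0072, 0.0251], [-0.0062, 0.0254], [-0.0053, 0.0256], [-0.0043, 0.0258], [-0.0034, 0.0259], [-0.0024, 0.026], [-0.0015, 0.0261], [-0.0005, 0.0261]]
```

Call:
{"op": "carry_out", "data": {
  "moves": [
    {"tx": 0, "ty": -0.037, "tz": 0.0205, "twist": 0, "fingers": 0},
    {"tx": 0, "ty": -0.0355, "tz": 0.023, "twist": 0, "fingers": 0},
    {"tx": 0, "ty": -0.034, "tz": 0.025, "twist": 0, "fingers": 0},
    {"tx": 0, "ty": -0.0325, "tz": 0.027, "twist": 0, "fingers": 0},
    {"tx": 0, "ty": -0.031, "tz": 0.029, "twist": 0, "fingers": 0},
    {"tx": 0, "ty": -0.029, "tz": 0.0305, "twist": 0, "fingers": 0},
    {"tx": 0, "ty": -0.0275, "tz": 0.0325, "twist": 0, "fingers": 0},
    {"tx": 0, "ty": -0.0255, "tz": 0.034, "twist": 0, "fingers": 0}
  ]
}}

```text
clock: 11.75
eef_pos: [534.4, 28.8, 216.4]
tool_rot: [-3.14, -0.0, 1.586]
force: [-3.0, -1.2, 1.4]
width: 7.8
gripper_force: 63.2
```

```bash
python3 pw.py s6
```

```text
start (([330.5, 315.9], 100), ([320.8, 298.9], 307))
now (([327.2, 320.7], 107), ([313.6, 319.2], 409))
[533.4  28.8 215. ] [-1.8 -3.6 -1.8] chord/theta:3.8927206500712246 by x 0.6123835610332907 by z 0.6174761665080486
```

Passing below the third notch with low forces; the pawl is still thrown. Continue down.

Call:
{"op": "carry_out", "data": {
  "moves": [
    {"tx": 0, "ty": -0.023, "tz": 0.0355, "twist": 0, "fingers": 0},
    {"tx": 0, "ty": -0.021, "tz": 0.037, "twist": 0, "fingers": 0},
    {"tx": 0, "ty": -0.019, "tz": 0.038, "twist": 0, "fingers": 0},
    {"tx": 0, "ty": -0.0165, "tz": 0.039, "twist": 0, "fingers": 0},
    {"tx": 0, "ty": -0.009, "tz": 0.0245, "twist": 0, "fingers": 0},
    {"tx": 0, "ty": -0.008, "tz": 0.025, "twist": 0, "fingers": 0},
    {"tx": 0, "ty": -0.007, "tz": 0.025, "twist": 0, "fingers": 0},
    {"tx": 0, "ty": -0.006, "tz": 0.0255, "twist": 0, "fingers": 0},
    {"tx": 0, "ty": -0.0055, "tz": 0.0255, "twist": 0, "fingers": 0},
    {"tx": 0, "ty": 0, "tz": 0, "twist": 0, "fingers": 0}
  ]
}}

```text
clock: 13.05
eef_pos: [498.5, 28.4, 133.2]
tool_rot: [-3.136, -0.0, 1.586]
force: [-7.3, -1.3, 0.2]
width: 7.9
gripper_force: 65.2
```

```bash
python3 pw.py s7
```

```text
start (([330.5, 315.9], 100), ([320.8, 298.9], 307))
now (([327.9, 319.3], 104), ([312.4, 319.0], 322))
[498.5  28.4 133.4] [-6.6 -1.7 -0.1] chord/theta:3.868565945890819 by x 0.18475516478315795 by z 0.1951578272409158
```

Call:
{"op": "carry_out", "data": {
  "moves": [
    {"tx": 0, "ty": -0.006, "tz": 0.019, "twist": 0, "fingers": 0},
    {"tx": 0, "ty": -0.003, "tz": 0.019, "twist": 0, "fingers": 0},
    {"tx": 0, "ty": -0.002, "tz": 0.019, "twist": 0, "fingers": 0},
    {"tx": 0, "ty": -0.002, "tz": 0.019, "twist": 0, "fingers": 0},
    {"tx": 0, "ty": -0.001, "tz": 0.019, "twist": 0, "fingers": 0},
    {"tx": 0, "ty": 0, "tz": 0.01, "twist": 0, "fingers": 0},
    {"tx": 0, "ty": 0, "tz": 0, "twist": 0, "fingers": 0}
  ]
}}

```text
clock: 13.98
eef_pos: [494.5, 28.3, 102.0]
tool_rot: [-3.137, -0.0, 1.586]
force: [-6.0, -2.8, 0.2]
width: 8.0
gripper_force: 65.9
```

```bash
python3 pw.py s8
```

```text
start (([330.5, 315.9], 100), ([320.8, 298.9], 307))
now (([330.5, 316.2], 99), ([319.6, 305.4], 236))
[494.5  28.4 102. ] [-7.  -2.5 -0.7] chord/theta:3.868855489602175 by x 0.0 by z 0.04591533960852752
```

Call:
{"op": "carry_out", "data": {
  "moves": [
    {"tx": 0, "ty": 0, "tz": 0.008, "twist": 0, "fingers": 0},
    {"tx": 0, "ty": 0, "tz": 0.008, "twist": 0, "fingers": 0},
    {"tx": 0, "ty": 0, "tz": 0, "twist": 0, "fingers": 0}
  ]
}}

```text
clock: 14.4
eef_pos: [494.2, 28.3, 97.0]
tool_rot: [-3.136, -0.0, 1.586]
force: [-4.9, -1.9, -2.0]
width: 8.1
gripper_force: 66.6
```

Call:
{"op": "carry_out", "data": {
  "moves": [
    {"tx": 0, "ty": 0, "tz": 0.007, "twist": 0, "fingers": 0},
    {"tx": 0, "ty": 0, "tz": 0, "twist": 0, "fingers": 0},
    {"tx": 0, "ty": 0, "tz": 0.005, "twist": 0, "fingers": 0},
    {"tx": 0, "ty": 0, "tz": 0, "twist": 0, "fingers": 0}
  ]
}}

```text
clock: 14.9
eef_pos: [494.1, 28.3, 93.4]
tool_rot: [-3.136, -0.0, 1.586]
force: [-5.2, -2.1, -2.6]
width: 8.1
gripper_force: 66.7
```

Call:
{"op": "carry_out", "data": {
  "moves": [
    {"tx": 0, "ty": 0, "tz": 0.006, "twist": 0, "fingers": 0},
    {"tx": 0, "ty": 0, "tz": 0, "twist": 0, "fingers": 0},
    {"tx": 0, "ty": 0, "tz": 0.006, "twist": 0, "fingers": 0},
    {"tx": 0, "ty": 0, "tz": 0, "twist": 0, "fingers": 0}
  ]
}}

```text
clock: 15.4
eef_pos: [494.1, 28.4, 89.9]
tool_rot: [-3.136, -0.0, 1.586]
force: [-5.6, -2.0, -2.4]
width: 7.9
gripper_force: 66.7
```

Call:
{"op": "carry_out", "data": {
  "moves": [
    {"tx": 0, "ty": 0, "tz": 0.006, "twist": 0, "fingers": 0},
    {"tx": 0, "ty": 0, "tz": 0, "twist": 0, "fingers": 0},
    {"tx": 0, "ty": 0, "tz": 0.006, "twist": 0, "fingers": 0},
    {"tx": 0, "ty": 0, "tz": 0, "twist": 0, "fingers": 0}
  ]
}}

```text
clock: 15.9
eef_pos: [494.1, 28.4, 88.9]
tool_rot: [-3.137, -0.002, 1.585]
force: [-12.6, -1.5, 26.0]
width: 8.2
gripper_force: 69.4
```

```bash
python3 pw.py s9; python3 - <<'E'
from h import *
t=grab('top','t9')['color']; s=cv2.imread('pics/s9.png')
cv2.imwrite('pics/c6.png',np.hstack([cv2.resize(t[120:280,230:380],(390,416),interpolation=cv2.INTER_CUBIC),cv2.resize(s[150:310,230:380],(390,416),interpolation=cv2.INTER_CUBIC)]))
E
```

```text
start (([330.5, 315.9], 100), ([320.8, 298.9], 307))
now (([330.4, 316.2], 103), ([319.6, 307.1], 221))
[494.2  28.4  88.9] [-12.8  -1.6  26.5] chord/theta:3.8696393997537277 by x 0.0 by z -0.016071208466834606
```

```bash
python3 tab.py 0 .6 12
```

```text
[[0.0009, -0.0353], [0.0026, -0.0352], [0.0044, -0.0351], [0.0062, -0.0348], [0.0079, -0.0344], [0.0096, -0.034], [0.0113, -0.0335], [0.0129, -0.0329], [0.0146, -0.0322], [0.0162, -0.0314], [0.0177, -0.0306], [0.0192, -0.0296]]
```

Call:
{"op": "carry_out", "data": {
  "moves": [
    {"tx": 0, "ty": -0.003, "tz": -0.0355, "twist": 0, "fingers": 0},
    {"tx": 0, "ty": 0.0015, "tz": -0.0355, "twist": 0, "fingers": 0},
    {"tx": 0, "ty": 0.004, "tz": -0.035, "twist": 0, "fingers": 0},
    {"tx": 0, "ty": 0.006, "tz": -0.035, "twist": 0, "fingers": 0},
    {"tx": 0, "ty": 0.008, "tz": -0.0345, "twist": 0, "fingers": 0},
    {"tx": 0, "ty": 0.0095, "tz": -0.034, "twist": 0, "fingers": 0},
    {"tx": 0, "ty": 0.0115, "tz": -0.0335, "twist": 0, "fingers": 0},
    {"tx": 0, "ty": 0.013, "tz": -0.033, "twist": 0, "fingers": 0},
    {"tx": 0, "ty": 0.0145, "tz": -0.032, "twist": 0, "fingers": 0}
  ]
}}

```text
clock: 17.12
eef_pos: [513.6, 28.5, 180.0]
tool_rot: [-3.135, -0.0, 1.586]
force: [-8.8, -1.5, -1.8]
width: 8.0
gripper_force: 64.4
```

```bash
python3 pw.py s10
```

```text
start (([330.5, 315.9], 100), ([320.8, 298.9], 307))
now (([329.7, 316.9], 106), ([318.0, 306.0], 312))
[514.2  28.6 181.1] [-10.3  -2.2   2.8] chord/theta:3.8684138642674037 by x 0.43006453093218283 by z 0.4319762580408207
```

Call:
{"op": "carry_out", "data": {
  "moves": [
    {"tx": 0, "ty": 0.0135, "tz": -0.0315, "twist": 0, "fingers": 0},
    {"tx": 0, "ty": 0.015, "tz": -0.0305, "twist": 0, "fingers": 0},
    {"tx": 0, "ty": 0.018, "tz": -0.0295, "twist": 0, "fingers": 0},
    {"tx": 0, "ty": 0.01, "tz": -0.015, "twist": 0, "fingers": 0},
    {"tx": 0, "ty": 0, "tz": 0, "twist": 0, "fingers": 0}
  ]
}}

```text
clock: 17.8
eef_pos: [532.1, 28.7, 212.6]
tool_rot: [-3.139, -0.0, 1.586]
force: [-7.0, -2.1, 0.8]
width: 7.8
gripper_force: 63.9
```

```bash
python3 pw.py s11
```

```text
start (([330.5, 315.9], 100), ([320.8, 298.9], 307))
now (([330.0, 316.4], 103), ([319.9, 304.0], 322))
[532.   28.8 212.5] [-6.7 -0.6  0.4] chord/theta:3.877703587282871 by x 0.6006607956748996 by z 0.6027999280585372
```

Call:
{"op": "carry_out", "data": {
  "moves": [
    {"tx": 0, "ty": -0.0055, "tz": 0.0085, "twist": 0, "fingers": 0},
    {"tx": 0, "ty": -0.0055, "tz": 0.0085, "twist": 0, "fingers": 0},
    {"tx": 0, "ty": -0.0055, "tz": 0.0085, "twist": 0, "fingers": 0},
    {"tx": 0, "ty": -0.0055, "tz": 0.0085, "twist": 0, "fingers": 0},
    {"tx": 0, "ty": 0, "tz": 0, "twist": 0, "fingers": 0}
  ]
}}

```text
clock: 18.48
eef_pos: [525.3, 28.7, 202.1]
tool_rot: [-3.139, -0.0, 1.586]
force: [-7.6, -1.9, 0.4]
width: 8.0
gripper_force: 63.8
```

Call:
{"op": "carry_out", "data": {
  "moves": [
    {"tx": 0, "ty": -0.0025, "tz": 0.004, "twist": 0, "fingers": 0},
    {"tx": 0, "ty": -0.0025, "tz": 0.004, "twist": 0, "fingers": 0},
    {"tx": 0, "ty": 0, "tz": 0, "twist": 0, "fingers": 0}
  ]
}}

```text
clock: 18.85
eef_pos: [523.9, 28.7, 199.8]
tool_rot: [-3.139, -0.0, 1.586]
force: [-8.6, -2.0, 1.5]
width: 7.9
gripper_force: 63.9
```

Call:
{"op": "carry_out", "data": {
  "moves": [
    {"tx": 0, "ty": -0.0025, "tz": 0.004, "twist": 0, "fingers": 0},
    {"tx": 0, "ty": -0.0025, "tz": 0.004, "twist": 0, "fingers": 0},
    {"tx": 0, "ty": 0, "tz": 0, "twist": 0, "fingers": 0}
  ]
}}

```text
clock: 19.23
eef_pos: [522.8, 28.7, 197.9]
tool_rot: [-3.14, -0.001, 1.586]
force: [-8.3, -1.3, 5.1]
width: 7.7
gripper_force: 64.2
```

```bash
python3 pw.py s12
```

```text
start (([330.5, 315.9], 100), ([320.8, 298.9], 307))
now (([330.5, 316.0], 104), ([321.2, 300.3], 279))
[522.8  28.7 197.9] [-7.2 -1.3  5.4] chord/theta:3.871293587347712 by x 0.5192144678294894 by z 0.5212185578749609
```

Call:
{"op": "carry_out", "data": {
  "moves": [
    {"tx": 0, "ty": -0.004, "tz": 0.003, "twist": 0, "fingers": 0},
    {"tx": 0, "ty": 0, "tz": 0, "twist": 0, "fingers": 0}
  ]
}}

```text
clock: 19.52
eef_pos: [522.7, 28.7, 197.4]
tool_rot: [3.141, -0.001, 1.586]
force: [-5.7, -1.5, 5.8]
width: 8.3
gripper_force: 64.3
```

Call:
{"op": "carry_out", "data": {
  "moves": [
    {"tx": 0, "ty": 0, "tz": 0, "twist": 0, "fingers": 0.15},
    {"tx": 0, "ty": 0, "tz": 0, "twist": 0, "fingers": 0.3},
    {"tx": 0, "ty": 0, "tz": 0, "twist": 0, "fingers": 0.45},
    {"tx": 0, "ty": 0, "tz": 0, "twist": 0, "fingers": 0.45},
    {"tx": 0, "ty": 0, "tz": -0.03, "twist": 0, "fingers": 0.45},
    {"tx": 0, "ty": 0, "tz": -0.06, "twist": 0, "fingers": 0.45},
    {"tx": 0, "ty": 0, "tz": -0.1, "twist": 0, "fingers": 0.45},
    {"tx": 0, "ty": 0, "tz": -0.1, "twist": 0, "fingers": 0.45},
    {"tx": 0, "ty": -0.1, "tz": -0.05, "twist": 0, "fingers": 0.45},
    {"tx": 0, "ty": -0.1, "tz": 0, "twist": 0, "fingers": 0.45},
    {"tx": 0, "ty": 0, "tz": 0, "twist": 0, "fingers": 0.45}
  ]
}}

```text
clock: 20.9
eef_pos: [461.0, 27.6, 298.9]
tool_rot: [-3.142, -0.001, 1.586]
force: [0.1, 0.4, 0.1]
width: 38.2
gripper_force: 0.0
```

```bash
python3 pw.py s13; python3 - <<'E'
from h import *
t=grab('top','t13')['color']; w=grab('wrist','w13')['color']; s=cv2.imread('pics/s13.png')
cv2.imwrite('pics/c7.png',np.hstack([cv2.resize(t,(400,300)),cv2.resize(s[150:390,200:400],(250,300)),]))
E
```

```text
start (([330.5, 315.9], 100), ([320.8, 298.9], 307))
now (([330.5, 316.0], 102), ([320.8, 299.1], 290))
[462.5  27.8 298.9] [ 1.1 -0.1 -0. ] chord/theta:-0.6499766953307153 by x 0.0 by z 1.3447742856624458
```

View pics/s13.png

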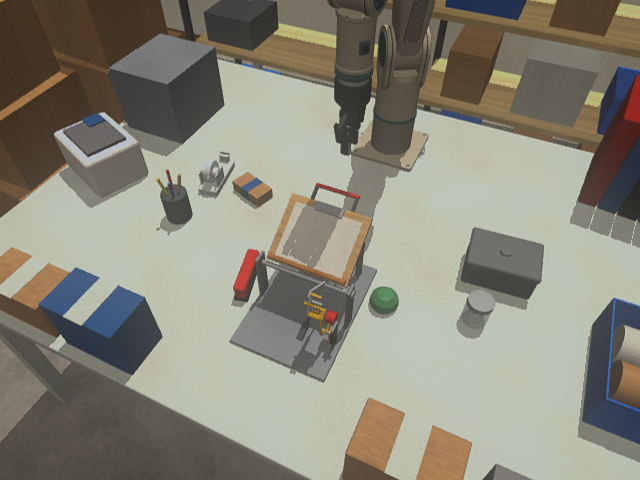

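```bash
python3 - <<'E'
from h import *
c=cal('s13')
for th in (.32,.48,.52,.56,.72):
    print(th,np.round(proj(c,np.array([706.9-212*np.cos(th),29.5,130+212*np.sin(th)])),1))
print(job.finish_job())
E
```

```text
0.32 [338.8 198.4]
0.48 [337.  192.1]
0.52 [336.4 190.8]
0.56 [335.7 189.6]
0.72 [332.4 186. ]
the job is handed in; nothing more can be done
None
```

The board is lowered and rests on the pawl at about 0.52 rad, which is the second notch. The gripper is clear, the other things on the shelf look unmoved, and the job was handed in at about 21 s; it returned no verdict.

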